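Make up a goods train on a train cassette

TASK

Make up the goods train: lift the four model railway vehicles out of the lanes of the stock tray and stand them on their wheels, one behind another, in the long plywood train cassette. The van goes next to the buffer stop, then the open wagon, then the tank wagon, and the steam engine goes last, nearest the open end with its chimney end pointing out of it; the whole train must stand between the stop and the joining plate at the open end. Leave the tape roll and the flux bottle where they are.

Things in the scene. Friction and masses are not known exactly. Their poses are not given: they have to be found in the camera images.
- engine: black model steam engine with chimney, dome and cab, 145 x 32 x 52 mm, about 0.26 kg. Origin at the centre of its underside (wheel bottoms); own +x points to the cab end, so the chimney end with the red buffer beam is at -x; z up. Grip across y by the body sides: 30 mm wide, 16 to 46 mm above the origin, x -62 to +73 mm. Starts in a tray lane, chimney end towards the robot.
- van: dark brown model covered goods van with a plain closed body and rounded roof, 110 x 34 x 45 mm, 0.13 kg or so. Origin at the centre of its underside (wheel bottoms), x along its length, z up. Grip across y by the body sides: 34 mm wide, 13 to 44 mm above the origin.
- wagon: model open plank wagon: an empty open-topped wooden box with dark iron straps on a black four-wheel underframe, 98 x 35 x 42 mm, about 0.13 kg. Origin at the centre of its underside (wheel bottoms), x along its length, z up. Grip across y by the outside of the sides: 34 mm wide, 21 to 42 mm above the origin (sides 86 long, 2.5 thick).
- tank_wagon: model tank wagon: grey lying barrel with bands, a filler dome and ladders on a black four-wheel underframe, 100 x 32 x 53 mm, 0.13 kg or so. Origin at the centre of its underside (wheel bottoms), x along its length, z up. Grip across y by the barrel: 29 mm diameter, its axis 32.5 mm above the origin (barrel top 47 mm).
- stock_tray: fixed plywood tray, 170 (x) x 324 (y) x 26 mm high, with four foam lanes along its own x, each 48 mm wide and 158 long, at y = -120, -40, +40, +120 mm; lane floor 8 mm and foam ridges between lanes 22 mm above its underside. Origin at the centre of the underside. One vehicle stands in each lane, in any order.
- cassette: fixed plywood trough, 586 mm long along its own y, 60 wide (x). Felt floor 10 mm above the underside; side walls 6 mm thick, tops 27 mm above the underside, 48 mm apart inside; ends open. Origin at the centre of the underside. The buffer stop is at one end (y = +277 or -277 mm), the joining plate at the other. A vehicle standing in it has its origin about 9 mm above the underside.
- buffer_stop: fixed buffer stop (dark timber beam on steel posts), 44 wide x 24 long along the cassette x 33 mm high, standing on the cassette floor at one of its ends. Origin at the centre of its underside. Between its face and the joining plate lie 528 mm of clear floor for the train, whose four vehicles measure 453 mm together.
- joining_plate: fixed thin aluminium plate, 44 wide x 26 long x 2 mm, with a brass strip and two screws, on the cassette floor at its open end. Origin at the centre of its underside.
- tape_roll: bystander: roll of cream masking tape lying flat, 78 mm diameter x 19 mm. Origin at the centre of its underside. To be left alone.
- flux_bottle: bystander: small brown bottle with a black cap, 36 mm diameter x 70 mm high, standing. Origin at the centre of its underside. To be left alone.
Not all that is in view belongs to the job. What is shaped like the tank_wagon but green is not meant. What is shaped like the wagon but purple is not meant.

How it is judged:
By the outcome, as a careful person would: the job done as asked, in the order asked, and still so for the second after the job is handed in, with the robot touching nothing.
It also fails if it takes over 88 s, if anything falls off the work surface, if the arm or the gripper's body presses on something with over 40 N, if the wrist force passes 120 N, or if a joint passes its speed limit or range.

ROBOT

A 6-joint arm with a two-finger parallel gripper is mounted at the origin on a cart in front of the work surface, level with it; the furniture and walls round the work are solid. World frame = base frame: x ahead of the robot, y to its left, z up, the work surface at z = 0. Lengths are in m, angles in degrees, forces in N, time in s.
With the tool pointing down it reaches from about 0.35 to 0.875 m from the base axis. Payload 4.2 kg.
Tool frame: the origin (TCP) lies at the very end of the fingers, on their centre line; the grasp point (between the pads) lies 19 mm behind it; z points along the fingers, y is the line along which they close (so a half turn about z gives the same grasp; the last joint's range is limited). The gripper opens to 87 mm and grips with 3 to 60 N. Pads are 19 mm wide; open, the fingers measure 117 mm over their backs; the gripper's body (75 mm by 190 mm) begins 51 mm behind the grasp point.
Start: joints at [-58.579, 22.042, 0.453, 0, -68.411, -14.817], TCP at [0.179, -0.599, 0.223] pointing down, gripper open.
Joint ranges: [-179.83, 179.83], [-69.29, 118.12], [-61.27, 80.66], [-181.25, 117.63], [-171.15, -9.14], [-177.46, 177.46]. Speed limits (degrees/s): [159.86, 159.86, 180, 180, 180, 180].

INTERFACE

Orientations are given as a 3x3 rotation matrix whose columns are the frame's x, y, z axes.
In Python, from station import sense, cams, r gives the robot as it stands. The module is installed in compiled form; this text tells all that it offers.
- The arm moves only by the tool step_arm, never from a script. Its argument "targets" is text: rows parted by semicolons, each of 4 numbers parted by spaces: the shift along the tool's x, y, z in cm, then the turn about the tool's z in degrees. In form: x y z turn; .... A call has 1 to 12 rows; each row shifts and turns the commanded pose from where the row before left it, along the tool's axes as they then stand; what a row does not reach is not made up. A row lasts 1/12 s, in which the tool goes at most 41.7 mm and 7.16 degrees, less where a joint would pass 70% of its speed; a pose out of reach is approached as far as the arm can. A call with a gripper value outside its range is refused whole. "claw" is the finger opening in cm, from 0 to 8.7, set as the call begins (left out, the last holds). The fingers move at their own pace and stop on an object; the grip force is fixed at half the most. Time passes only in rows, so rows that do not move let the fingers close. It gives the time, the measured TCP pose, the force, the opening and the grip force at its end, in the units of the state.
- sense(): the state, without advancing time (a new reading comes with each control period).
- cams.capture(name): name is "scene" or "top" or "wrist"; returns a dict with "frame" (400x640x3 uint8, blue, green, red), "vertical_fov" (degrees; the focal length in pixels is half the picture's height over the tangent of half this angle, whatever the lens; pixels are square), "cx", "cy" (the principal point, pixels), "eye" and "rotation" of the camera in the world; the wrist camera has in their place "tool_from_camera" (4x4, takes a point from camera to tool coordinates, whose origin is the TCP and whose axes are the flange's). Camera axes: x right, y down, z forward; pixel columns grow to the right and rows downward; lengths in m; the calibration is good to about 2 mm. A picture is of the moment at which its call begins: read the wrist's pose just before it. There is no depth.
- r.finish_job(): hands the job in; it is judged then, once.
The state is a dict: "time_s": time; "joints": joint angles; "joint_velocities": joint speeds; "effort": joint torques, N m; "tcp_pos": TCP position; "ee_rot": TCP orientation; "wrist_force": force on the tool from outside, world axes, zero at the start; "moment": the same for the moment, N m; "gripper_width": opening from 0.0 (shut) to 1.0 (fully open); "gripper_force": force on a finger pad.
Only numpy, scipy, OpenCV 4.12 (cv2) and the standard library are available. Lean on these libraries where they do the work, as an engineer would, in place of code of your own. Each camera call takes 0.05 s, during which the arm holds its last target. There are 200 camera calls.

## Working session

There is one attempt and no reset: what is moved stays moved. The work goes in short steps, Python scripts to look and compute and a tool call to move; the robot and the scene stay as the last step left them, time stands still between calls to the robot, and variables do not carry over. Pictures are saved under pics/ and viewed, at most 14 in all, crops included, and the job is handed in when it is done.

Besides the shell and the picture viewer there is one more tool, called after "Emit:" by a JSON object that holds its "fn" and its "kwargs". step_arm: Moves the arm, as the interface text tells. Its arguments: {"type":"object","properties":{"targets":{"type":"string"},"claw":{"type":"number"}},"required":["targets"]}

```bash
mkdir -p pics
cat > h.py <<'E'
import numpy as np, cv2
from station import sense, cams, r
def shot(n,save=None):
    s=sense(); c=cams.capture(n); f=200/np.tan(np.radians(c["vertical_fov"])/2)
    if n=="wrist":
        T=np.array(c["tool_from_camera"]); R=np.array(s["ee_rot"]); 
        eye=np.array(s["tcp_pos"])+R@T[:3,3]; rot=R@T[:3,:3]
    else: eye=np.array(c["eye"]); rot=np.array(c["rotation"])
    if save: cv2.imwrite(save,c["frame"])
    return dict(im=c["frame"],f=f,cx=c["cx"],cy=c["cy"],eye=eye,rot=rot)
def ray(c,u,v,z):
    d=c["rot"]@np.array([(u-c["cx"])/c["f"],(v-c["cy"])/c["f"],1.]); return c["eye"]+d*(z-c["eye"][2])/d[2]
def proj(c,p):
    q=c["rot"].T@(np.array(p)-c["eye"]); return c["cx"]+c["f"]*q[0]/q[2], c["cy"]+c["f"]*q[1]/q[2]
E
python3 - <<'E'
from h import *
import pickle
for n in("scene","top","wrist"):
    c=shot(n,f"pics/{n}0.png"); pickle.dump(c,open(n+".pkl","wb")); print(n,c["eye"],c["rot"].round(3).tolist(),c["f"],c["cx"],c["cy"])
s=sense();print(s["ee_rot"],s["time_s"])
E
```

```text
scene [0.15034457 0.74640701 0.56707779] [[-0.834, -0.293, 0.467], [-0.552, 0.453, -0.7], [-0.007, -0.842, -0.54]] 383.25210396666 316.68829730774235 194.7129361407277
top [0.48249131 0.07763362 1.00562523] [[0.022, -0.988, 0.151], [-0.999, -0.026, -0.024], [0.028, -0.151, -0.988]] 393.6909383199509 321.9842041779182 192.75444414695392
wrist [ 0.10082469 -0.61998177  0.38135547] [[-0.286, 0.917, 0.278], [0.958, 0.273, 0.085], [0.002, 0.291, -0.957]] 326.0357819772922 321.9609027497583 197.3566481312103
[[-9.58332611e-01 -2.85654134e-01 -5.68175606e-04]
 [-2.85654682e-01  9.58331338e-01  1.56499919e-03]
 [ 9.74519999e-05  1.66209179e-03 -9.99998614e-01]] 0.15
```

View pics/top0.png

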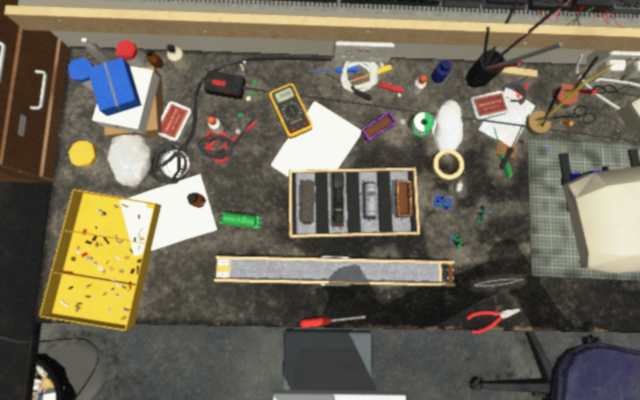

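View pics/scene0.png

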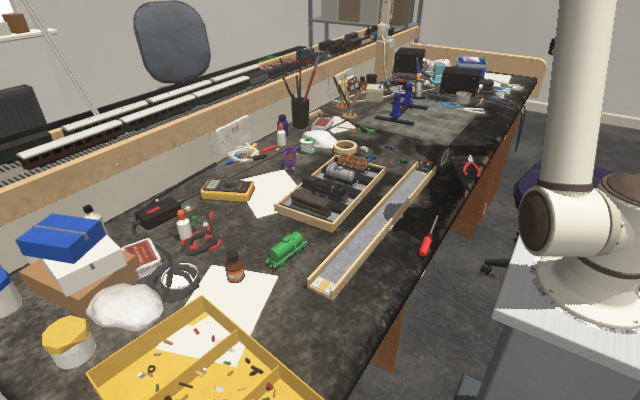

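Top view: the tray's lanes from left to right hold the dark brown van (306,200), black engine (338,200), grey tank (370,200) and wooden wagon (403,200). The cassette runs from (215,268) to (455,272), with its buffer stop at the right (448,271) and its plate at the left (222,268). Lookalikes are the green tank (240,220) and purple wagon (380,125), neither of them in the tray. The tape is at (449,165) and the flux bottle at (197,200).

Run:
```python
from h import *
import pickle
c=pickle.load(open("top.pkl","rb")); im=c["im"]
cv2.imwrite("pics/crop1.png",cv2.resize(im[160:292,206:466],None,fx=3,fy=3,interpolation=cv2.INTER_CUBIC))
hsv=cv2.cvtColor(im,cv2.COLOR_BGR2HSV)
# light wood
m=cv2.inRange(hsv,(8,40,120),(30,170,255)); m[:, :205]=0;m[:,465:]=0;m[:160]=0;m[295:]=0
n,l,st,ce=cv2.connectedComponentsWithStats(cv2.morphologyEx(m,cv2.MORPH_CLOSE,np.ones((3,3))))
for i in range(1,n):
    if st[i,4]>150:
        p=np.argwhere(l==i)[:,::-1].astype(np.float32); box=cv2.boxPoints(cv2.minAreaRect(p))
        z=.026
        w=np.array([ray(c,u,v,z)[:2] for u,v in box]);print(st[i],w.round(4).tolist(),w.mean(0).round(4),np.linalg.norm(w[0]-w[1]),np.linalg.norm(w[1]-w[2]))
```

```text
[433 160  32  20 294] [[0.7251, -0.2301], [0.7274, -0.3106], [0.6775, -0.309], [0.6753, -0.229]] [ 0.7013 -0.2697] 0.08057031496573866 0.04988378702081612
[ 288  167  142   71 1959] [[0.6907, 0.1423], [0.7091, -0.2172], [0.5347, -0.2178], [0.5188, 0.1325]] [ 0.6133 -0.0401] 0.3600104864165982 0.1743490605213478
[ 214  248  251   38 2300] [[0.4853, 0.315], [0.5026, -0.3031], [0.4128, -0.3007], [0.3974, 0.309]] [0.4495 0.005 ] 0.6184007481876163 0.0898080172188675
```

View pics/crop1.png

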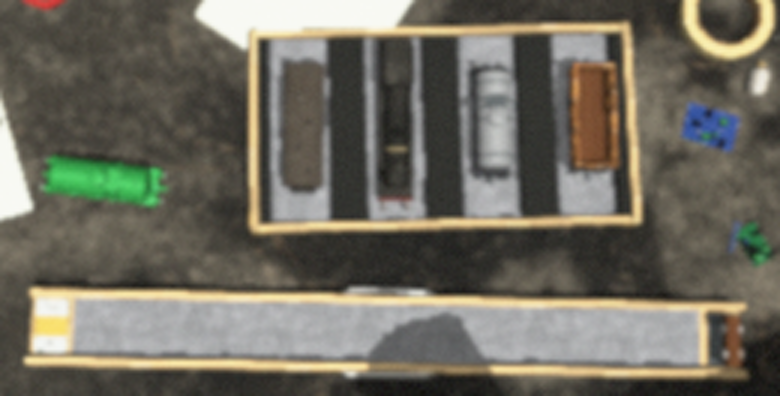

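Run:
```python
from h import *
import pickle
c=pickle.load(open("top.pkl","rb"))
g=lambda a,b,z:ray(c,206+a/3-.33,160+b/3-.33,z)[:2].round(4)
def S(n,z,*P):
    w=np.array([g(a,b,z) for a,b in P]); print(n,w.tolist(),"ctr",w.mean(0).round(4),"d",np.linalg.norm(np.diff(w,axis=0),axis=1).round(4))
S("tray",.026,(250,32),(628,24),(640,222),(252,232))
S("cass",.027,(32,289),(745,305),(745,376),(26,363))
S("plate inner",.010,(74,300),(72,356)); S("stop face",.010,(703,312),(701,362))
S("van",.05,(305,60),(303,189)); S("eng",.05,(396,40)); S("eng front",.025,(395,203)); S("engbody",.05,(382,130),(411,130))
S("tank",.05,(493,66),(490,175)); S("wagon",.05,(594,63),(596,168))
S("wagon w",.05,(573,120),(617,120));S("tank w",.04,(475,120),(511,120));S("van w",.05,(282,120),(326,120))
```

```text
tray [[0.6878, 0.1384], [0.7036, -0.1832], [0.5355, -0.1909], [0.5199, 0.1309]] ctr [ 0.6117 -0.0262] d [0.322  0.1683 0.3222]
cass [[0.4697, 0.3077], [0.4693, -0.2767], [0.4121, -0.275], [0.4109, 0.3088]] ctr [0.4405 0.0162] d [0.5844 0.0572 0.5838]
plate inner [[0.4613, 0.2767], [0.416, 0.2757]] ctr [0.4386 0.2762] d [0.0453]
stop face [[0.4625, -0.2472], [0.4215, -0.2445]] ctr [ 0.442  -0.2458] d [0.0411]
van [[0.6605, 0.091], [0.5545, 0.0897]] ctr [0.6075 0.0904] d [0.106]
eng [[0.6793, 0.0163]] ctr [0.6793 0.0163] d []
eng front [[0.5465, 0.0134]] ctr [0.5465 0.0134] d []
engbody [[0.6041, 0.0266], [0.6047, 0.0029]] ctr [0.6044 0.0148] d [0.0237]
tank [[0.6596, -0.0642], [0.5695, -0.062]] ctr [ 0.6145 -0.0631] d [0.0901]
wagon [[0.6644, -0.148], [0.5773, -0.1488]] ctr [ 0.6208 -0.1484] d [0.0871]
wagon w [[0.6164, -0.1302], [0.6173, -0.1666]] ctr [ 0.6168 -0.1484] d [0.0364]
tank w [[0.6157, -0.0508], [0.6164, -0.0808]] ctr [ 0.616  -0.0658] d [0.03]
van w [[0.6103, 0.1083], [0.6112, 0.0725]] ctr [0.6107 0.0904] d [0.0358]
```

Emit:
{"fn": "step_arm", "kwargs": {"targets": "0 0 0 5.2; 0 0 0 5.2; 0 0 0 5.2; -2.2 3.4 0 0; -2.2 3.4 0 0; -2.2 3.4 0 0; -2.2 3.4 0 0; -2.2 3.4 0 0; -2.2 3.4 0 0; -2.2 3.4 0 0; -2.2 3.4 0 0; -2.2 3.4 0 0", "claw": 6}}

```text
time_s: 1.15
tcp_pos: [0.3716, -0.2876, 0.2226]
ee_rot: [[-1.0, -0.017, 0.0], [-0.017, 1.0, 0.0], [-0.0, 0.0, -1.0]]
wrist_force: [1.4, -0.8, 0.6]
gripper_width: 0.696
gripper_force: 0.0
```

Emit:
{"fn": "step_arm", "kwargs": {"targets": "-2.2 3.4 0 0; -2.2 3.4 0 0; -2.2 3.4 0 0; -2.2 3.4 0 0; -2.2 3.4 0 0; -2.2 3.4 0 0; -2.2 3.4 0 0; -2.2 3.4 0 0; -2.2 3.4 0 0; 0 0 0 0"}}

```text
time_s: 1.98
tcp_pos: [0.5671, 0.025, 0.2216]
ee_rot: [[-1.0, -0.023, 0.001], [-0.023, 1.0, 0.001], [-0.001, 0.0, -1.0]]
wrist_force: [0.5, -1.0, 0.7]
gripper_width: 0.689
gripper_force: 0.0
```

```bash
cat >> h.py <<'E'
def to(x,y,z,yaw=None):
    "delta in tool axes (cm) and turn to world target, yaw of tool y axis"
    s=sense(); R=np.array(s["ee_rot"]); d=R.T@(np.array([x,y,z])-s["tcp_pos"])*100
    th=np.degrees(np.arctan2(R[1,1],R[0,1])); 
    print("t",s["time_s"],"tcp",np.round(s["tcp_pos"],4),"yaw",round(th,2),"q6",s["joints"][5],"d",d.round(2),"turn",None if yaw is None else round(-((yaw-th+180)%360-180),2))
E
python3 - <<'E'
from h import *
to(.6075,.0904,.030,91)
shot("wrist","pics/w1.png")
E
```

```text
t 1.9833 tcp [0.5671 0.025  0.2216] yaw 91.3 q6 -107.57030117264459 d [-4.16  6.44 19.17] turn 0.3
```

View pics/w1.png

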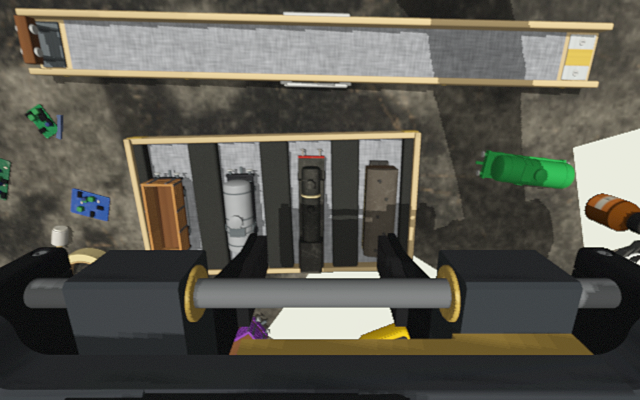

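The wrist view confirms the order: the wooden wagon (165,215), tank (238,215), engine with red beam and chimney towards the robot (311,160), and brown van (381,205). The buffer stop is at (45,42) and the plate at (578,57). I'll check positions against this second view.

Run:
```python
from h import *
s=sense(); c=shot("wrist")
P=lambda n,z,*p:print(n,[ray(c,u,v,z).round(4)[:2].tolist() for u,v in p])
P("van near roof L,R; far",.050,(368,165),(395,165),(366,252),(395,252))
P("eng beam",.022,(299,157),(325,157)); P("eng cab",.055,(300,271),(323,271),(311,271))
P("tank barrel near",.041,(226,181),(252,181)); P("tank frame near",.03,(223,172),(256,172))
P("wagon",.05,(142,181),(180,179),(150,250),(188,248))
P("stop face",.010,(66,22),(72,68)); P("plate",.012,(566,35),(561,80)); P("cass top",.027,(20,9),(613,26),(597,85),(32,73))
to(.6075,.0904,.030,91)
```

```text
van near roof L,R; far [[0.5486, 0.0716], [0.548, 0.0995], [0.6472, 0.0756], [0.6465, 0.108]]
eng beam [[0.5467, -0.0014], [0.5461, 0.0275]]
eng cab [[0.6698, 0.0021], [0.6693, 0.0279], [0.6696, 0.0145]]
tank barrel near [[0.5711, -0.0785], [0.5705, -0.0505]]
tank frame near [[0.5638, -0.0844], [0.563, -0.0481]]
wagon [[0.5707, -0.1636], [0.5677, -0.1237], [0.65, -0.1657], [0.6467, -0.123]]
stop face [[0.4148, -0.2408], [0.4588, -0.2435]]
plate [[0.4161, 0.2723], [0.4596, 0.2773]]
cass top [[0.4076, -0.2709], [0.41, 0.3062], [0.4647, 0.3051], [0.4656, -0.2729]]
t 2.0833 tcp [0.564  0.0213 0.2215] yaw 91.14 q6 -107.46243732763152 d [-4.52  6.82 19.14] turn 0.14
```

Emit:
{"fn": "step_arm", "kwargs": {"targets": "-2.25 3.35 0 0; -2.25 3.35 3 0; 0 0 3.5 0; 0 0 3.5 0; 0 0 3 0; 0 0 2 0; 0 0 1 0; 0 0 0 0; 0 0 0 0"}}

```text
time_s: 2.83
tcp_pos: [0.6043, 0.0812, 0.0684]
ee_rot: [[-1.0, -0.017, 0.001], [-0.017, 1.0, -0.0], [-0.001, -0.0, -1.0]]
wrist_force: [-0.5, 1.0, 0.7]
gripper_width: 0.687
gripper_force: 0.0
```

Run:
```python
from h import *
shot("wrist","pics/w2.png")
to(.606,.0895,.030,91)
```

```text
t 2.8833 tcp [0.6049 0.0816 0.0694] yaw 90.99 q6 -111.91668420723494 d [-0.11  0.78  3.94] turn -0.01
```

View pics/w2.png

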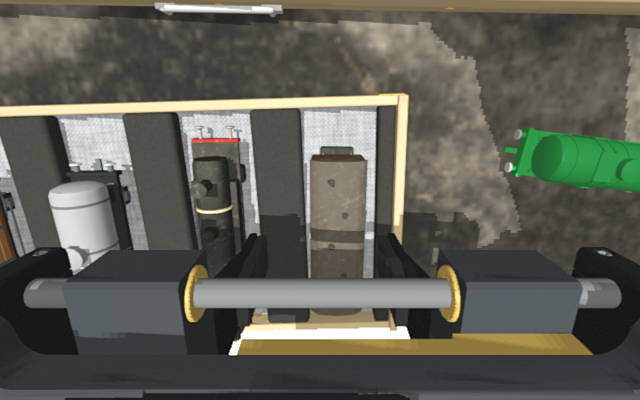

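Close view of the van: it spans columns 310–366 and is plain brown with a rounded roof. The finger midline is at 322, so I go about 8 mm in +y, then down and close.

Emit:
{"fn": "step_arm", "kwargs": {"targets": "-0.1 0.4 0 0; 0 0.4 1.5 0; 0 0 1.5 0; 0 0 0.9 0; 0 0 0 0; 0 0 0 0"}}

```text
time_s: 3.38
tcp_pos: [0.6051, 0.0901, 0.0293]
ee_rot: [[-1.0, -0.018, 0.001], [-0.018, 1.0, -0.0], [-0.001, -0.0, -1.0]]
wrist_force: [-0.1, 0.5, 0.3]
gripper_width: 0.69
gripper_force: 0.0
```

Emit:
{"fn": "step_arm", "kwargs": {"targets": "0 0 0 0; 0 0 0 0; 0 0 0 0; 0 0 0 0; 0 0 0 0; 0 0 0 0", "claw": 2.5}}

```text
time_s: 3.88
tcp_pos: [0.605, 0.09, 0.0291]
ee_rot: [[-1.0, -0.018, 0.001], [-0.018, 1.0, 0.0], [-0.001, 0.0, -1.0]]
wrist_force: [-0.7, 0.3, 2.2]
gripper_width: 0.39
gripper_force: 30.0
```

Run:
```python
from h import *
s=sense();print(s["gripper_width"]*8.7,s["gripper_force"],s["wrist_force"]); to(.4395,-.180,.1,180)
```

```text
3.3960913887027204 29.98275583726354 [-0.68639676  0.26643643  2.23937095]
t 3.8833 tcp [0.605  0.09   0.0291] yaw 91.01 q6 -112.6058963729212 d [ 17.01 -26.7   -7.1 ] turn -88.99
```

Emit:
{"fn": "step_arm", "kwargs": {"targets": "0 0 -1 0; 0 0 -2.5 0; 0 0 -3 0; 1.9 -2.97 -2 0; 1.9 -2.97 0 0; 1.9 -2.97 0 0; 1.9 -2.97 0 0; 1.9 -2.97 0 0; 1.9 -2.97 0 0; 1.9 -2.97 0 0; 1.9 -2.97 0 0; 1.9 -2.97 0 0"}}

```text
time_s: 4.88
tcp_pos: [0.4372, -0.1815, 0.1143]
ee_rot: [[-1.0, -0.018, 0.0], [-0.018, 1.0, 0.0], [-0.0, 0.0, -1.0]]
wrist_force: [0.4, -0.4, -0.9]
gripper_width: 0.388
gripper_force: 30.0
```

Emit:
{"fn": "step_arm", "kwargs": {"targets": "0 0 0 -6; 0 0 0 -7; 0 0 0 -7; 0 0 0 -7; 0 0 0 -7; 0 0 0 -7; 0 0 0 -7; 0 0 0 -7; 0 0 0 -7; 0 0 0 -7; 0 0 0 -7; 0 0 0 -7"}}

```text
time_s: 5.88
tcp_pos: [0.4382, -0.1803, 0.1141]
ee_rot: [[-0.099, -0.995, -0.0], [-0.995, 0.099, 0.0], [-0.0, 0.0, -1.0]]
wrist_force: [-0.1, -0.3, -2.7]
gripper_width: 0.386
gripper_force: 30.0
```

Emit:
{"fn": "step_arm", "kwargs": {"targets": "0 0 0 -6; 0 0 0 0; 0 0 0 0"}}

```text
time_s: 6.13
tcp_pos: [0.4384, -0.1803, 0.114]
ee_rot: [[-0.003, -1.0, 0.0], [-1.0, 0.003, 0.0], [-0.0, -0.0, -1.0]]
wrist_force: [0.2, -0.0, -1.0]
gripper_width: 0.388
gripper_force: 30.0
```

Run:
```python
from h import *
s=sense();print(s["gripper_width"]*8.7,s["gripper_force"],s["wrist_force"]); to(.4395,-.180,.031,180)
shot("wrist","pics/w3.png")
```

```text
3.375489730179119 29.983253970276564 [ 0.22774867 -0.04082465 -0.96542203]
t 6.1333 tcp [ 0.4384 -0.1803  0.114 ] yaw 179.84 q6 2.503262029356075 d [-0.03 -0.11  8.3 ] turn -0.16
```

View pics/w3.png

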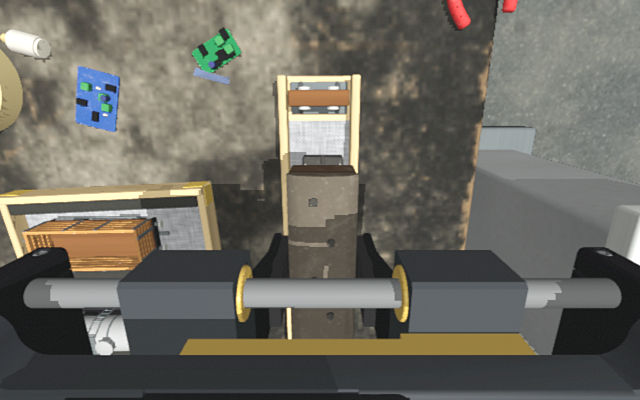

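The van is held straight over the cassette. Its nose is at (322,158), the walls' outer edges at (279,77) and (360,76), and the stop's front strip at (320,118).

Run:
```python
from h import *
c=shot("wrist")
P=lambda n,z,*p:print(n,[ray(c,u,v,z).round(4)[:2].tolist() for u,v in p])
P("walls",.027,(278,77),(361,76),(282,150),(358,150)); P("strip",.012,(320,121),(320,115));P("van end roof",.130,(290,172),(355,172)); P("van buffers",.104,(304,157),(341,157))
```

```text
walls [[0.4684, -0.2733], [0.4094, -0.2739], [0.4675, -0.2214], [0.4099, -0.2212]]
strip [[0.4387, -0.2417], [0.4387, -0.2463]]
van end roof [[0.4517, -0.2272], [0.4225, -0.2271]]
van buffers [[0.4467, -0.2294], [0.4273, -0.2294]]
```

Emit:
{"fn": "step_arm", "kwargs": {"targets": "0 0 2 0; 0 0 2.5 0; 0 0 2 0; 0 0 1 0; 0 0 0.5 0; 0 0 0.25 0; 0 0 0 0; 0 0 0 0; 0 0 0 0"}}

```text
time_s: 6.98
tcp_pos: [0.4392, -0.1804, 0.0319]
ee_rot: [[-0.0, -1.0, 0.002], [-1.0, 0.0, -0.0], [0.0, -0.002, -1.0]]
wrist_force: [-0.2, -0.1, -2.2]
gripper_width: 0.388
gripper_force: 30.0
```

Run:
```python
from h import *
s=sense();print(s["wrist_force"]); to(.4388,-.180,.0305,180)
```

```text
[-0.19509964 -0.13992348 -2.22515518]
t 6.9833 tcp [ 0.4392 -0.1804  0.0319] yaw 179.99 q6 2.6411009122929916 d [-0.04  0.04  0.14] turn -0.01
```

Emit:
{"fn": "step_arm", "kwargs": {"targets": "0 0 0.1 0; 0 0 0.07 0; 0 0 0 0; 0 0 0 0"}}

```text
time_s: 7.32
tcp_pos: [0.4392, -0.1804, 0.031]
ee_rot: [[0.0, -1.0, 0.002], [-1.0, -0.0, -0.0], [0.0, -0.002, -1.0]]
wrist_force: [-1.7, 1.4, 8.4]
gripper_width: 0.388
gripper_force: 30.0
```

Emit:
{"fn": "step_arm", "kwargs": {"targets": "0 0 0 0; 0 0 0 0; 0 0 0 0; 0 0 0 0; 0 0 -1 0; 0 0 -3 0; 0 0 -4 0; 0 0 -2 0; 0 0 0 0; 0 0 0 0", "claw": 5.5}}

```text
time_s: 8.15
tcp_pos: [0.4391, -0.1803, 0.1306]
ee_rot: [[-0.0, -1.0, 0.003], [-1.0, 0.0, 0.0], [-0.0, -0.003, -1.0]]
wrist_force: [-0.1, -0.9, -0.6]
gripper_width: 0.634
gripper_force: 0.0
```

Run:
```python
from h import *
to(.619,-.147,.030,91)
```

```text
t 8.15 tcp [ 0.4391 -0.1803  0.1306] yaw 179.99 q6 2.6606913402221295 d [ -3.33 -17.96  10.12] turn 88.99
```

Emit:
{"fn": "step_arm", "kwargs": {"targets": "-0.67 -3.6 0 0; -0.67 -3.6 0 0; -0.67 -3.6 0 0; -0.67 -3.6 0 0; -0.67 -3.6 0 5; 0 0 0 7; 0 0 0 7; 0 0 0 7; 0 0 0 7; 0 0 0 7; 0 0 0 7; 0 0 0 7"}}

```text
time_s: 9.15
tcp_pos: [0.6173, -0.1467, 0.1269]
ee_rot: [[-0.813, -0.583, -0.004], [-0.583, 0.813, 0.0], [0.003, 0.003, -1.0]]
wrist_force: [-0.1, 0.7, -0.0]
gripper_width: 0.633
gripper_force: 0.0
```

Emit:
{"fn": "step_arm", "kwargs": {"targets": "0 0 1 7; 0 0 2 7; 0 0 1 7; 0 0 0.5 7; 0 0 0 7; 0 0 0 0; 0 0 0 0"}}

```text
time_s: 9.73
tcp_pos: [0.6176, -0.1468, 0.0827]
ee_rot: [[-1.0, -0.021, -0.003], [-0.021, 1.0, 0.0], [0.003, 0.0, -1.0]]
wrist_force: [1.3, -0.1, 0.3]
gripper_width: 0.631
gripper_force: 0.0
```

Run:
```python
from h import *
to(.619,-.147,.030,91)
shot("wrist","pics/w4.png")
```

```text
t 9.7333 tcp [ 0.6176 -0.1468  0.0827] yaw 91.18 q6 -90.02094735573782 d [-0.15 -0.02  5.27] turn 0.18
```

View pics/w4.png

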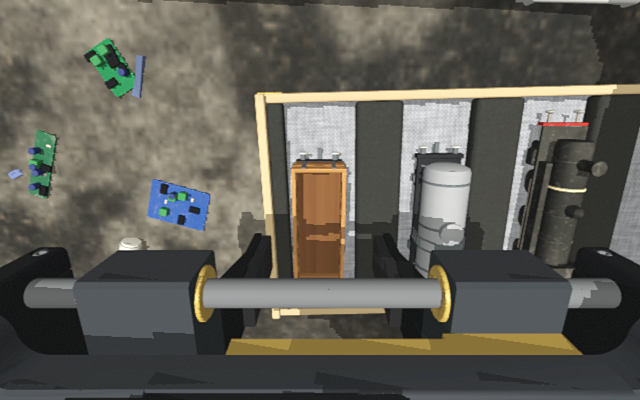

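The empty wooden wagon spans columns 292–348, centred between the fingers. I take the near ends of all three for their x centres.

Run:
```python
from h import *
c=shot("wrist")
P=lambda n,z,*p:print(n,[ray(c,u,v,z).round(4)[:2].tolist() for u,v in p])
P("wagon rim",.050,(292,166),(348,166)); P("wag buf",.027,(308,151),(338,150)); P("tank buf",.027,(421,150),(460,149)); P("eng buf",.025,(543,114),(583,112))
P("tank barrel",.0405,(421,188),(470,186)); P("eng beam",.026,(541,124),(588,123))
```

```text
wagon rim [[0.5761, -0.164], [0.5755, -0.1303]]
wag buf [[0.5704, -0.1554], [0.5694, -0.1355]]
tank buf [[0.5682, -0.0804], [0.5671, -0.0546]]
eng buf [[0.5436, -0.0032], [0.5418, 0.0225]]
tank barrel [[0.5907, -0.0819], [0.5888, -0.0506]]
eng beam [[0.5499, -0.0037], [0.5486, 0.0267]]
```

Emit:
{"fn": "step_arm", "kwargs": {"targets": "-0.1 0 1 0; 0 0 2 0; 0 0 1.5 0; 0 0 0.75 0; 0 0 0 0; 0 0 0 0"}}

```text
time_s: 10.33
tcp_pos: [0.6195, -0.1469, 0.0317]
ee_rot: [[-1.0, -0.018, -0.001], [-0.018, 1.0, -0.0], [0.001, -0.0, -1.0]]
wrist_force: [0.2, 0.2, 0.5]
gripper_width: 0.635
gripper_force: 0.0
```

Emit:
{"fn": "step_arm", "kwargs": {"targets": "0 0 0 0; 0 0 0 0; 0 0 0 0; 0 0 0 0; 0 0 0 0; 0 0 0 0", "claw": 2.5}}

```text
time_s: 10.83
tcp_pos: [0.6199, -0.1469, 0.0328]
ee_rot: [[-1.0, -0.018, 0.001], [-0.018, 1.0, -0.0], [-0.001, -0.0, -1.0]]
wrist_force: [-0.1, -0.1, 1.8]
gripper_width: 0.389
gripper_force: 30.0
```

Run:
```python
from h import *
to(.4388,-.060,.12,180)
```

```text
t 10.8333 tcp [ 0.6199 -0.1469  0.0328] yaw 91.02 q6 -90.19670265801773 d [17.94  9.01 -8.75] turn -88.98
```

Emit:
{"fn": "step_arm", "kwargs": {"targets": "0 0 -1 0; 0 0 -2.5 0; 0 0 -3 0; 1 0.5 -2.2 0; 2.8 1.4 0 0; 2.8 1.4 0 0; 2.8 1.4 0 0; 2.8 1.4 0 0; 2.8 1.4 0 0; 2.9 1.5 0 0; 0 0 0 -5; 0 0 0 -7"}}

```text
time_s: 11.83
tcp_pos: [0.4369, -0.0595, 0.1197]
ee_rot: [[-0.973, -0.231, -0.0], [-0.231, 0.973, 0.0], [-0.0, 0.0, -1.0]]
wrist_force: [0.6, -0.0, -1.3]
gripper_width: 0.388
gripper_force: 30.0
```

Emit:
{"fn": "step_arm", "kwargs": {"targets": "0 0 0 -7; 0 0 0 -7; 0 0 0 -7; 0 0 0 -7; 0 0 0 -7; 0 0 0 -7; 0 0 0 -7; 0 0 0 -7; 0 0 0 -7; 0 0 0 -7; 0 0 0 -7; 0 0 0 0"}}

```text
time_s: 12.83
tcp_pos: [0.4388, -0.0599, 0.1194]
ee_rot: [[0.002, -1.0, 0.0], [-1.0, -0.002, 0.0], [-0.0, -0.0, -1.0]]
wrist_force: [0.1, 0.6, -0.9]
gripper_width: 0.388
gripper_force: 30.0
```

Emit:
{"fn": "step_arm", "kwargs": {"targets": "0 0 0 0; 0 0 0 0"}}

```text
time_s: 13.0
tcp_pos: [0.4388, -0.0599, 0.1192]
ee_rot: [[-0.003, -1.0, 0.0], [-1.0, 0.003, 0.0], [-0.0, -0.0, -1.0]]
wrist_force: [0.2, -0.4, -0.5]
gripper_width: 0.39
gripper_force: 30.0
```

Run:
```python
from h import *
s=sense();print(s["gripper_width"]*8.7)
shot("wrist","pics/w5.png"); to(.4388,-.060,.034,180)
```

```text
3.391425410460923
t 13.05 tcp [ 0.4388 -0.0599  0.1191] yaw 179.88 q6 -13.481381662882566 d [0.01 0.   8.51] turn -0.12
```

View pics/w5.png

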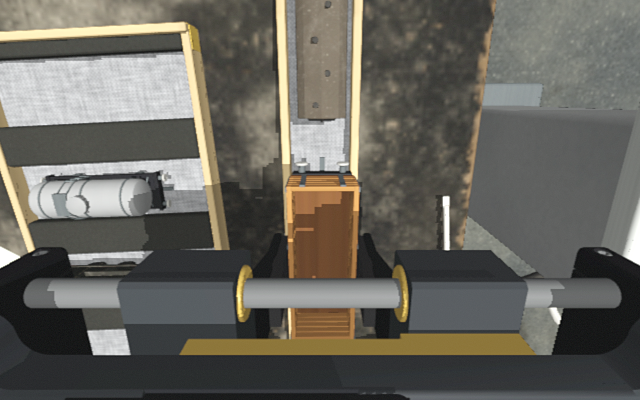

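The van stands straight in the trough, its rear roof edge at (322,119). The wagon's buffers are at (322,165).

Run:
```python
from h import *
c=shot("wrist")
P=lambda n,z,*p:print(n,[ray(c,u,v,z).round(4)[:2].tolist() for u,v in p])
P("van end body",.05,(298,118),(346,118)); P("van buf",.027,(323,123)); P("wag buf",.105,(303,165),(343,165))
```

```text
van end body [[0.4541, -0.1256], [0.4213, -0.1255]]
van buf [[0.4369, -0.1205]]
wag buf [[0.4481, -0.1039], [0.4264, -0.1039]]
```

Emit:
{"fn": "step_arm", "kwargs": {"targets": "0 0 2 0; 0 0 2.5 0; 0 0 2 0; 0 0 1 0; 0 0 0.5 0; 0 0 0.35 0; 0 0 0.1 0; 0 0 0.05 0; 0 0 0 0; 0 0 0 0"}}

```text
time_s: 13.93
tcp_pos: [0.4393, -0.0599, 0.0347]
ee_rot: [[0.0, -1.0, 0.001], [-1.0, -0.0, 0.0], [-0.0, -0.001, -1.0]]
wrist_force: [-1.2, -0.2, 3.6]
gripper_width: 0.39
gripper_force: 30.0
```

Emit:
{"fn": "step_arm", "kwargs": {"targets": "0 0 0 0; 0 0 0 0; 0 0 0 0; 0 0 0 0; 0 0 -1 0; 0 0 -3 0; 0 0 -4 0; 0 0 -2 0; 0 0 0 0; 0 0 0 0", "claw": 5.5}}

```text
time_s: 14.77
tcp_pos: [0.4396, -0.0597, 0.1351]
ee_rot: [[-0.0, -1.0, 0.003], [-1.0, 0.0, 0.001], [-0.001, -0.003, -1.0]]
wrist_force: [-0.5, -0.7, -0.6]
gripper_width: 0.632
gripper_force: 0.0
```

Run:
```python
from h import *
to(.6175,-.066,.030,91)
```

```text
t 14.7667 tcp [ 0.4396 -0.0597  0.1351] yaw 179.99 q6 -13.363765540344716 d [  0.64 -17.75  10.57] turn 88.99
```

Emit:
{"fn": "step_arm", "kwargs": {"targets": "0.13 -3.55 0 0; 0.13 -3.55 0 0; 0.13 -3.55 0 0; 0.13 -3.55 0 0; 0.13 -3.55 0 5; 0 0 0 7; 0 0 0 7; 0 0 0 7; 0 0 0 7; 0 0 0 7; 0 0 0 7; 0 0 0 7"}}

```text
time_s: 15.77
tcp_pos: [0.6153, -0.0665, 0.1314]
ee_rot: [[-0.813, -0.583, -0.004], [-0.583, 0.813, -0.0], [0.004, 0.002, -1.0]]
wrist_force: [0.4, -1.2, 0.1]
gripper_width: 0.633
gripper_force: 0.0
```

Emit:
{"fn": "step_arm", "kwargs": {"targets": "0 0 1 7; 0 0 2 7; 0 0 1 7; 0 0 0.5 7; 0 0 0 7; 0 0 0 0; 0 0 0 0; 0 0 0 0"}}

```text
time_s: 16.43
tcp_pos: [0.6161, -0.0665, 0.0882]
ee_rot: [[-1.0, -0.02, -0.001], [-0.02, 1.0, -0.0], [0.001, -0.0, -1.0]]
wrist_force: [-0.4, 0.4, -0.0]
gripper_width: 0.633
gripper_force: 0.0
```

Run:
```python
from h import *
to(.6175,-.066,.030,91)
shot("wrist","pics/w6.png")
```

```text
t 16.4333 tcp [ 0.6161 -0.0665  0.0882] yaw 91.15 q6 -97.63143924683115 d [-0.15  0.04  5.82] turn 0.15
```

View pics/w6.png

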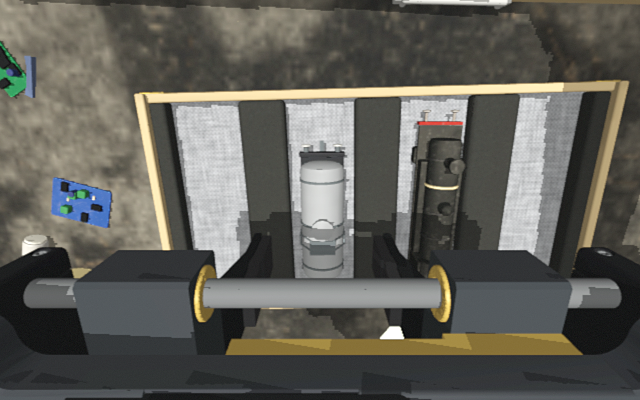

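The grey tank wagon (302–344) is centred between the fingers, so I go down and grip.

Emit:
{"fn": "step_arm", "kwargs": {"targets": "-0.15 0 1.5 0; 0 0 2 0; 0 0 1.5 0; 0 0 0.9 0; 0 0 0 0; 0 0 0 0"}}

```text
time_s: 16.98
tcp_pos: [0.618, -0.0665, 0.03]
ee_rot: [[-1.0, -0.018, -0.0], [-0.018, 1.0, -0.0], [0.0, -0.0, -1.0]]
wrist_force: [0.5, -0.0, -0.2]
gripper_width: 0.633
gripper_force: 0.0
```

Emit:
{"fn": "step_arm", "kwargs": {"targets": "0 0 0 0; 0 0 0 0; 0 0 0 0; 0 0 0 0; 0 0 0 0; 0 0 0 0; 0 0 0 0", "claw": 2}}

```text
time_s: 17.57
tcp_pos: [0.6181, -0.0664, 0.0305]
ee_rot: [[-1.0, -0.018, 0.001], [-0.018, 1.0, -0.0], [-0.001, -0.0, -1.0]]
wrist_force: [-0.6, -0.9, 1.6]
gripper_width: 0.32
gripper_force: 30.0
```

Run:
```python
from h import *
to(.4388,.052,.12,180)
```

```text
t 17.5667 tcp [ 0.6181 -0.0664  0.0305] yaw 91.01 q6 -97.75965411880783 d [17.72 12.16 -8.96] turn -88.99
```

Emit:
{"fn": "step_arm", "kwargs": {"targets": "0 0 -1 0; 0 0 -2.5 0; 0 0 -3 0; 1 0.7 -2.5 0; 2.8 1.9 0 0; 2.8 1.9 0 0; 2.8 1.9 0 0; 2.8 1.9 0 0; 2.8 1.9 0 0; 2.7 1.9 0 0; 0 0 0 -5; 0 0 0 -7"}}

```text
time_s: 18.57
tcp_pos: [0.4372, 0.0522, 0.1207]
ee_rot: [[-0.973, -0.232, 0.0], [-0.232, 0.973, 0.0], [-0.0, 0.0, -1.0]]
wrist_force: [1.1, 0.1, -1.3]
gripper_width: 0.321
gripper_force: 30.0
```

Emit:
{"fn": "step_arm", "kwargs": {"targets": "0 0 0 -7; 0 0 0 -7; 0 0 0 -7; 0 0 0 -7; 0 0 0 -7; 0 0 0 -7; 0 0 0 -7; 0 0 0 -7; 0 0 0 -7; 0 0 0 -7; 0 0 0 -7; 0 0 0 0"}}

```text
time_s: 19.57
tcp_pos: [0.4387, 0.0514, 0.1203]
ee_rot: [[0.002, -1.0, 0.0], [-1.0, -0.002, 0.0], [-0.0, -0.0, -1.0]]
wrist_force: [0.1, -0.1, -1.6]
gripper_width: 0.325
gripper_force: 30.0
```

Emit:
{"fn": "step_arm", "kwargs": {"targets": "0 0 0 0; 0 0 0 0"}}

```text
time_s: 19.73
tcp_pos: [0.4387, 0.0514, 0.1202]
ee_rot: [[-0.003, -1.0, 0.0], [-1.0, 0.003, 0.0], [-0.0, -0.0, -1.0]]
wrist_force: [-0.1, 0.7, -1.8]
gripper_width: 0.32
gripper_force: 30.0
```

Run:
```python
from h import *
s=sense();print(s["gripper_width"]*8.7)
shot("wrist","pics/w7.png"); to(.4388,.052,.0315,180)
```

```text
2.7874351271396134
t 19.7833 tcp [0.4387 0.0514 0.1201] yaw 179.88 q6 -28.007601223225546 d [-0.06 -0.01  8.86] turn -0.12
```

View pics/w7.png

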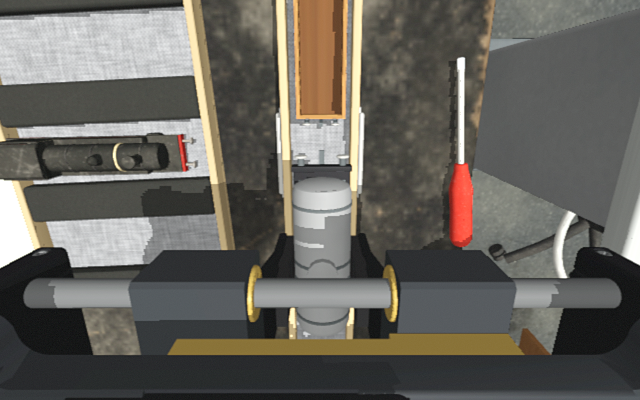

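The wagon stands straight, with its rear rim at (322,118). The tank hangs level, its buffers at (322,158).

Run:
```python
from h import *
c=shot("wrist")
P=lambda n,z,*p:print(n,[ray(c,u,v,z).round(4)[:2].tolist() for u,v in p])
P("wag rim",.05,(298,118),(347,118)); P("wag buf",.027,(310,125),(336,125)); P("tank buf",.107,(301,157),(343,157)); P("tank frame",.105,(293,167),(351,167))
```

```text
wag rim [[0.454, -0.0141], [0.4204, -0.0141]]
wag buf [[0.4467, -0.0076], [0.4269, -0.0076]]
tank buf [[0.4489, 0.0029], [0.4265, 0.0029]]
tank frame [[0.4535, 0.0087], [0.4219, 0.0088]]
```

Emit:
{"fn": "step_arm", "kwargs": {"targets": "0 0 2 0; 0 0 2.5 0; 0 0 2 0; 0 0 1.2 0; 0 0 0.6 0; 0 0 0.4 0; 0 0 0.1 0; 0 0 0.05 0; 0 0 0 0; 0 0 0 0"}}

```text
time_s: 20.67
tcp_pos: [0.439, 0.0515, 0.0324]
ee_rot: [[-0.0, -1.0, 0.001], [-1.0, 0.0, 0.0], [-0.0, -0.001, -1.0]]
wrist_force: [-2.3, -1.6, 5.6]
gripper_width: 0.322
gripper_force: 30.0
```

Emit:
{"fn": "step_arm", "kwargs": {"targets": "0 0 0 0; 0 0 0 0; 0 0 0 0; 0 0 0 0; 0 0 -1 0; 0 0 -3 0; 0 0 -4 0; 0 0 -2 0; 0 0 0 0; 0 0 0 0", "claw": 5.5}}

```text
time_s: 21.5
tcp_pos: [0.4395, 0.0519, 0.1326]
ee_rot: [[-0.0, -1.0, 0.003], [-1.0, 0.0, 0.002], [-0.002, -0.003, -1.0]]
wrist_force: [-0.6, -1.1, -0.9]
gripper_width: 0.63
gripper_force: 0.0
```

Run:
```python
from h import *
to(.615,.0135,.030,271); print(sense()["joints"])
```

```text
t 21.5 tcp [0.4395 0.0519 0.1326] yaw 179.99 q6 -27.890224407043316 d [  3.86 -17.52  10.31] turn -91.01
[ 2.78953568e+01  9.65680559e+00 -3.16465974e+01 -1.88390151e-02
 -4.84831105e+01 -2.78902244e+01]
```

Emit:
{"fn": "step_arm", "kwargs": {"targets": "0.77 -3.5 0 0; 0.77 -3.5 0 0; 0.77 -3.5 0 0; 0.77 -3.5 0 0; 0.77 -3.5 0 0; 0 0 0 -7; 0 0 0 -7; 0 0 0 -7; 0 0 0 -7; 0 0 0 -7; 0 0 0 -7; 0 0 0 -7"}}

```text
time_s: 22.5
tcp_pos: [0.6128, 0.0128, 0.129]
ee_rot: [[0.758, -0.652, -0.004], [-0.652, -0.758, -0.001], [-0.003, 0.003, -1.0]]
wrist_force: [-0.1, -0.3, 0.6]
gripper_width: 0.634
gripper_force: 0.0
```

Emit:
{"fn": "step_arm", "kwargs": {"targets": "0 0 0.5 -7; 0 0 1 -7; 0 0 1 -7; 0 0 1 -7; 0 0 0.5 -7; 0 0 0 -7; 0 0 0 0; 0 0 0 0; 0 0 0 0"}}

```text
time_s: 23.25
tcp_pos: [0.6135, 0.0129, 0.0906]
ee_rot: [[1.0, 0.015, -0.001], [0.015, -1.0, -0.0], [-0.001, 0.0, -1.0]]
wrist_force: [0.4, -0.1, 0.2]
gripper_width: 0.631
gripper_force: 0.0
```

Run:
```python
from h import *
to(.615,.0135,.030,271)
shot("wrist","pics/w8.png")
```

```text
t 23.25 tcp [0.6135 0.0129 0.0906] yaw -89.15 q6 74.55765078184237 d [ 0.16 -0.06  6.06] turn -0.15
```

View pics/w8.png

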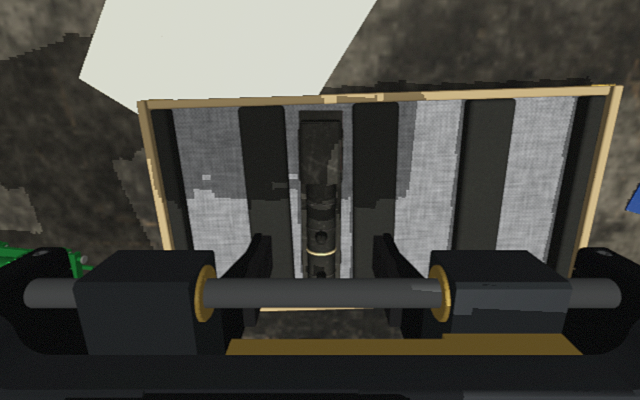

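The engine (301–342) is centred, with its cab far away at the top and its chimney towards the robot. I go down and grip.

Emit:
{"fn": "step_arm", "kwargs": {"targets": "0.15 -0.05 1.5 0; 0 0 2 0; 0 0 1.6 0; 0 0 0.9 0; 0 0 0 0; 0 0 0 0; 0 0 0 0"}}

```text
time_s: 23.88
tcp_pos: [0.6162, 0.0137, 0.0325]
ee_rot: [[1.0, 0.018, 0.002], [0.018, -1.0, 0.0], [0.002, -0.0, -1.0]]
wrist_force: [-0.6, 0.1, -0.4]
gripper_width: 0.632
gripper_force: 0.0
```

Emit:
{"fn": "step_arm", "kwargs": {"targets": "0 0 0 0; 0 0 0 0; 0 0 0 0; 0 0 0 0; 0 0 0 0; 0 0 0 0; 0 0 0 0", "claw": 2}}

```text
time_s: 24.47
tcp_pos: [0.6154, 0.0136, 0.0318]
ee_rot: [[1.0, 0.018, 0.0], [0.018, -1.0, 0.0], [0.0, -0.0, -1.0]]
wrist_force: [-0.3, -0.1, 1.7]
gripper_width: 0.342
gripper_force: 30.0
```

Run:
```python
from h import *
to(.4388,.187,.12,180)
```

```text
t 24.4667 tcp [0.6154 0.0136 0.0318] yaw -88.99 q6 74.69667334649057 d [-17.35 -17.65  -8.82] turn 91.01
```

Emit:
{"fn": "step_arm", "kwargs": {"targets": "0 0 -1 0; 0 0 -2.5 0; 0 0 -3 0; -1 -1 -2.4 0; -2.7 -2.75 0 0; -2.7 -2.75 0 0; -2.7 -2.75 0 0; -2.7 -2.75 0 0; -2.7 -2.75 0 0; -2.8 -2.85 0 0; 0 0 0 5; 0 0 0 7"}}

```text
time_s: 25.47
tcp_pos: [0.4374, 0.188, 0.1209]
ee_rot: [[0.982, -0.191, -0.0], [-0.191, -0.982, 0.0], [-0.0, -0.0, -1.0]]
wrist_force: [1.1, 0.3, -2.8]
gripper_width: 0.34
gripper_force: 30.0
```

Emit:
{"fn": "step_arm", "kwargs": {"targets": "0 0 0 7; 0 0 0 7; 0 0 0 7; 0 0 0 7; 0 0 0 7; 0 0 0 7; 0 0 0 7; 0 0 0 7; 0 0 0 7; 0 0 0 7; 0 0 0 7; 0 0 0 2"}}

```text
time_s: 26.47
tcp_pos: [0.4387, 0.1861, 0.1205]
ee_rot: [[-0.005, -1.0, -0.001], [-1.0, 0.005, -0.0], [0.0, 0.001, -1.0]]
wrist_force: [-0.4, -0.1, -1.8]
gripper_width: 0.341
gripper_force: 30.0
```

Emit:
{"fn": "step_arm", "kwargs": {"targets": "0 0 0 0; 0 0 0 0; 0 0 0 0"}}

```text
time_s: 26.72
tcp_pos: [0.4391, 0.1863, 0.1206]
ee_rot: [[0.001, -1.0, -0.0], [-1.0, -0.001, -0.0], [0.0, 0.0, -1.0]]
wrist_force: [0.3, -0.0, -2.8]
gripper_width: 0.341
gripper_force: 30.0
```

Run:
```python
from h import *
s=sense();print(s["gripper_width"]*8.7,s["moment"])
shot("wrist","pics/w9.png"); to(.4388,.187,.033,180)
```

```text
2.9702065444185353 [ 0.05354894  0.14192446 -0.01845983]
t 26.7667 tcp [0.4392 0.1864 0.1206] yaw -179.96 q6 -42.51830309560788 d [-0.06  0.03  8.76] turn 0.04
```

View pics/w9.png

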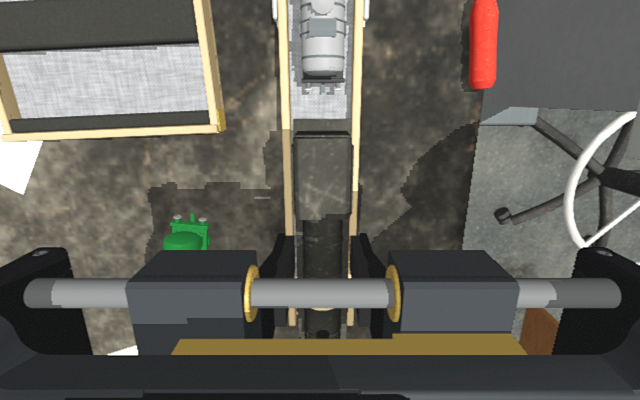

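The engine's cab end is at (322,131) and the tank's buffers at (322,93). The chimney end points away from the tank.

Run:
```python
from h import *
c=shot("wrist")
P=lambda n,z,*p:print(n,[ray(c,u,v,z).round(4)[:2].tolist() for u,v in p])
P("tank buf",.027,(308,94),(337,94)); P("cab top",.147,(295,135),(351,135));P("cab top lo",.135,(295,131),(351,131)); P("lower",.11,(323,131))
```

```text
tank buf [[0.4485, 0.1049], [0.4271, 0.1049]]
cab top [[0.4492, 0.122], [0.4266, 0.122]]
cab top lo [[0.4502, 0.1215], [0.4256, 0.1215]]
lower [[0.4378, 0.1239]]
```

Emit:
{"fn": "step_arm", "kwargs": {"targets": "0 0 2 0; 0 0 2.5 0; 0 0 2 0; 0 0 1.2 0; 0 0 0.5 0; 0 0 0.4 0; 0 0 0.1 0; 0 0 0.05 0; 0 0 0 0; 0 0 0 0"}}

```text
time_s: 27.65
tcp_pos: [0.4397, 0.1868, 0.0338]
ee_rot: [[0.0, -1.0, 0.001], [-1.0, -0.0, 0.001], [-0.001, -0.001, -1.0]]
wrist_force: [-0.9, -1.2, 0.7]
gripper_width: 0.342
gripper_force: 30.0
```

Emit:
{"fn": "step_arm", "kwargs": {"targets": "0 0 0.06 0; 0 0 0 0; 0 0 0 0"}}

```text
time_s: 27.9
tcp_pos: [0.4397, 0.1868, 0.0337]
ee_rot: [[0.001, -1.0, 0.001], [-1.0, -0.001, 0.001], [-0.001, -0.001, -1.0]]
wrist_force: [-2.4, -0.1, 5.7]
gripper_width: 0.342
gripper_force: 30.0
```

Emit:
{"fn": "step_arm", "kwargs": {"targets": "0 0 0 0; 0 0 0 0; 0 0 0 0; 0 0 0 0; 0 0 -1 0; 0 0 -3 0; 0 0 -4 0; 0 0 -3.5 0; 0 -3.5 -2 0; 0 -3.5 0 0; 0 -3.5 0 0; 0 -3.5 0 0", "claw": 5.5}}

```text
time_s: 28.9
tcp_pos: [0.5809, 0.1865, 0.1682]
ee_rot: [[0.0, -1.0, 0.001], [-1.0, -0.0, 0.001], [-0.001, -0.001, -1.0]]
wrist_force: [-0.1, 0.2, 0.2]
gripper_width: 0.634
gripper_force: 0.0
```

Emit:
{"fn": "step_arm", "kwargs": {"targets": "0 -3.5 0 0; 0 -3.5 0 0; 0 -3.5 0 0; 0 0 0 0; 0 0 0 0"}}

```text
time_s: 29.32
tcp_pos: [0.685, 0.1859, 0.1649]
ee_rot: [[-0.002, -1.0, -0.003], [-1.0, 0.002, -0.001], [0.001, 0.003, -1.0]]
wrist_force: [0.5, -0.4, 0.4]
gripper_width: 0.63
gripper_force: 0.0
```

Run:
```python
from h import *
c=shot("top"); print(sense()["time_s"])
cv2.imwrite("pics/end.png",cv2.resize(c["im"][160:292,206:466],None,fx=3,fy=3,interpolation=cv2.INTER_CUBIC))
```

```text
29.3667
```

View pics/end.png

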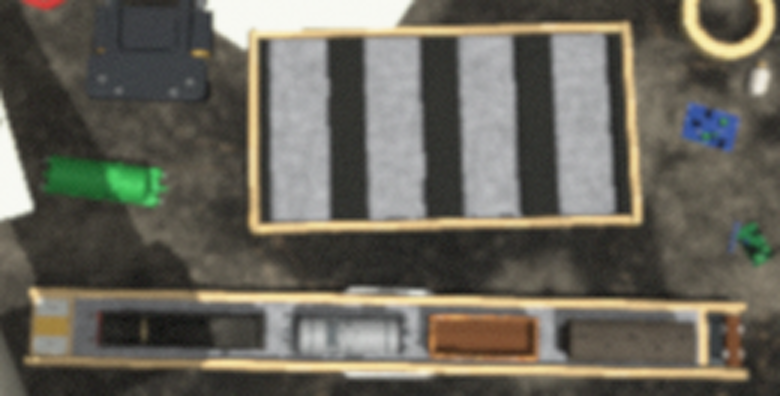

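The tray is empty. From the stop (703) to the plate (74) the cassette holds the van, wagon, tank and engine, all straight, with the engine's red beam at (98,328) towards the plate. I'm handing it in.

```bash
python3 -c "
from station import r
print(r.finish_job())"
```

```text
the job is handed in; nothing more can be done
None
```

The train is made up in the cassette in the order asked: van, open wagon, tank wagon, then the engine with its chimney end pointing out of the open end, all clear of the stop and the joining plate. I handed it in at about 29 s; the judge's verdict was not shown.

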